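Seat the grating disc on its bowl

TASK

The steel grating disc sits raised on its white bowl because the two notches in its rim are not over the two red locating pins on the bowl's edge. With the fingertips only, push the disc's upright black stub round until the notches meet the red pins (either way round), then press the disc's black hub down until the disc is fully seated on the bowl. Do not lift the disc, and leave the lemon, the honey jar and the brown dropper bottle where they are.

Things in the scene. Friction and masses are not known exactly. Their poses are not given: they have to be found in the camera images.
- grater_bowl: white round bowl, 156 mm across, 40 mm high, fixed to the worktop. Origin: centre of its underside; z up; -x points roughly to the robot. On its edge, at its -x and +x sides, are two equal red pins: each a radial key 8 mm wide with a round top, and at its outer end an upright round post 12 mm thick, 90 mm from the centre, top 57 mm above the worktop, seen outside the disc.
- disc_turn (a joint): turning angle of the disc on the bowl's vertical axis, rad, positive counter-clockwise seen from above. Notch_a is over pin_front at 0, notch_b at 3.142; either way will do. It turns both ways (stops at -1.6 and 4.74) against light friction (about 1 N pushed at the stub) and stays where it is left. It starts between 0.7 and 2.44 rad, the stub then on the robot's side of the bowl.
- grating_disc (a joint): how far the disc has been pressed down, m: 0 at the start (raised, its rim just over the keys), 0.008 fully seated; negative when lifted. A firm sliding fit: it takes about 5 N to press, stays where it is left, and when the notches are not over the keys the rim stops on them after 1 to 2 mm.
- stub (a point): middle of the upright round black finger stub on the disc: 14 mm thick, 26 mm tall (from 54 to 80 mm above the worktop while raised), 45 mm from the disc's axis. Its bearing from the axis is half-way between the notches: 90 degrees clockwise (seen from above) of notch_a's bearing. Push it sideways to turn the disc.
- hub (a point): centre of the top of the disc's black hub cap, on the turning axis: 32 mm across, top 62 mm above the worktop while raised and 54 mm when seated. The place to press down. (Low wall cabinets hang 0.45 m above the worktop a little beyond the bowl, so keep the hand low.)
- lemon: yellow lemon, 71x53x51 mm, loose on the worktop beside the bowl; to be left alone. Origin: middle of its underside.
- honey_jar: honey jar with red lid, 60 mm across, 85 mm high, loose, beside the bowl; to be left alone. Origin: middle of its underside.
- vanilla_bottle: small brown dropper bottle, 34 mm across, 102 mm high, loose, beside the bowl; to be left alone. Origin: middle of its underside.
- notch_a (a point): middle of one notch, 73 mm from the disc's axis, on the disc's upper face (54 mm above the worktop raised, 46 mm seated). The disc is steel, 160 mm across, 4 mm thick, with small dark grating holes; each notch is an open slot in its rim 14 mm wide and about 14 mm deep (so 3 mm of play on each side of the key), with a red line leading to it.
- notch_b (a point): middle of the other, equal notch, opposite notch_a.
- pin_front (a point): top of the red key nearer the robot, 73 mm from the bowl's axis, 49 mm above the worktop; the key reaches 67 to 92 mm from the axis. A notch must lie straight above this point (the other notch is then above the rear pin) before the disc can go down.
- pin_rear (a point): the same point of the other red key, opposite pin_front.

How it is judged:
On the way:
1. the notches have been brought over the pins while the disc is still raised (horizontal distance between any of notch_a, notch_b and pin_front below 0.007 m and value of joint grating_disc below 0.004 m), for 0.02 s.
At the end, for the whole second after the job is handed in: the disc is pressed at least 6 of its 8 mm down on the bowl, the middle of either notch within 6 mm of the front pin seen from above, the disc at rest, and the three bystanders within 30 mm of where they stood (value of joint grating_disc above 0.006 m and horizontal distance between any of notch_a, notch_b and pin_front below 0.006 m and linear speed of grating_disc below 0.01 m/s and not (distance of lemon from where it was at the start of the episode above 0.03 m) and not (distance of honey_jar from where it was at the start of the episode above 0.03 m) and not (distance of vanilla_bottle from where it was at the start of the episode above 0.03 m)); the robot touches nothing.
It fails at once if the disc is lifted (more than 5 mm above its starting level) (value of joint grating_disc below -0.005 m).
It fails at once if a bystander is pushed more than 30 mm away, lifted or carried (distance of any of lemon, honey_jar, vanilla_bottle from where it was at the start of the episode above 0.03 m).
It fails at once if the honey jar or the dropper bottle is tipped over (angle between any of honey_jar, vanilla_bottle's own z axis and vertical above 0.6 rad).
It also fails if it takes over 48 s, if anything falls off the work surface, if the arm or the gripper's body presses on something with over 40 N, if the wrist force passes 120 N, or if a joint passes its speed limit or range.

ROBOT

A 7-joint arm with a two-finger parallel gripper is mounted at the origin on a cart in front of the work surface, level with it; the furniture and walls round the work are solid. World frame = base frame: x ahead of the robot, y to its left, z up, the work surface at z = 0. Lengths are in m, angles in rad, forces in N, time in s.
With the tool pointing down it reaches from about 0.4 to 0.85 m from the base axis. Payload 10.4 kg.
Tool frame: the origin (TCP) lies between the finger pads; the fingertips stand manip.tcp_to_tips ahead of it and the grasp point (between the pads) lies 2 mm behind it (manip.tcp_to_tips is the distance from the TCP to the fingertips, in m); y points along the fingers, z is the direction in which the jaws open and shut, and the axes are right-handed (so a half turn about y gives the same grasp; the last joint's range is limited). The gripper opens to 85 mm and grips with 20 to 120 N. Pads are 22 mm wide; open, the fingers measure 114 mm over their backs; the gripper's body (76 mm by 85 mm) begins 54 mm behind the grasp point. The pads swing forward as they close: fully open they stand 13 mm farther back than shut.
Start: joints at [-1.174, 0.332, -0.065, 1.46, 0.022, 1.35, -0.088], TCP at [0.255, 0.571, 0.225] pointing down, gripper open.
Joint ranges: [-2.6, 2.6], [-0.5, 2.12], [-1.47, 1.34], [0.16, 2.42], [-1.27, 4.41], [0.06, 2.06], [-2.6, 2.6]. Speed limits (rad/s): [2.22, 2.22, 2.79, 2.79, 3.14, 3.14, 3.14].

INTERFACE

Orientations are given as a unit quaternion [x, y, z, w].
In Python, from workcell import manip gives the robot as it stands. The module is installed in compiled form; this text tells all that it offers.
- The arm moves only by the tool move_arm, never from a script. Its argument "increments" is a list of rows, each an object with "offset": the shift along the tool's x, y, z in m, a list of three; "yaw": the turn about the tool's y in degrees; "jaw": the closure in counts, from 0 (fully open) to 255 (shut). In form: [{"offset": [tx, ty, tz], "yaw": yaw, "jaw": jaw}, ...]. A call has 1 to 10 rows; each row is the pose to reach, as a shift and turn from the pose measured when the call began, along the tool's axes at that moment; what a row does not reach only later rows make up. A row lasts 1/12 s, in which the tool goes at most 41.7 mm and 7.16 degrees, less where a joint would pass 70% of its speed; a pose out of reach is approached as far as the arm can. A call with a gripper value outside its range is refused whole. The fingers move at their own pace and stop on an object; "squeeze" is the grip in N (left out, the last holds). Time passes only in rows, so rows that repeat a pose let the fingers close. It gives the time, the measured TCP pose, the force and the opening at its end, in the units of the state.
- manip.get_obs(): the state, without advancing time (a new reading comes with each control period).
- manip.camera(name): name is "side" or "top" or "wrist"; returns a dict with "pixels" (384x512x3 uint8, red, green, blue), "depth" (384x512 float32, m along the optical axis (not along the pixel's ray), 0 where there is no reading), "intrinsics" (3x3 intrinsics, pixels), "R" (3x3) and "t" (3): a world point X has camera coordinates R X + t; the wrist camera has in their place "mount" (4x4, takes a point from camera to tool coordinates, whose origin is the TCP and whose axes are the tool frame's). Camera axes: x right, y down, z forward; pixel columns grow to the right and rows downward; lengths in m; the calibration is good to about 2 mm. The wrist camera is an equidistant fisheye: a pixel r from the principal point sees the ray r / f radians off the axis. A picture is of the moment at which its call begins: read the wrist's pose just before it.
- manip.hand_in(): hands the job in, once; it reports no verdict.
Trained networks look in a picture, given as the dict that the camera call returned (one of the last four; its "shot" number tells which), for a name from the list of things; names that differ only in an ending like _2 or _b are one class to them, and where a whole thing is asked for, a point or a joint stands for the part that bears it (a point fixed in the world has none). Each returns a list of dicts, best first, with "confidence" (0 to 1); they miss things now and then, are a little off and sometimes report something else, mostly with a low value. They report only what shows in the picture. A call takes as long as a camera call.
- manip.recognise(picture, query): "bbox" ([left, top, right, bottom] in pixels, round what is visible of it).
- manip.spot_point(picture, query): "centre" ([column, row] in pixels: a listed point, or the origin of a listed thing).
The state is a dict: "clock": time; "joint_pos": joint angles; "joint_velocities": joint speeds; "tau": joint torques, N m; "position": TCP position; "ee_rot": TCP orientation; "ft_force": force on the tool from outside, world axes, zero at the start; "torque": the same for the moment, N m; "grip_width": opening from 0.0 (shut) to 1.0 (fully open).
Only numpy, scipy, OpenCV 4.12 (cv2) and the standard library are available. Lean on these libraries where they do the work, as an engineer would, in place of code of your own. Each camera call takes 0.05 s, during which the arm holds its last target. There are 200 camera calls.

## Working session

There is one attempt and no reset: what is moved stays moved. The work goes in short steps, Python scripts to look and compute and a tool call to move; the robot and the scene stay as the last step left them, time stands still between calls to the robot, and variables do not carry over. Pictures are saved under pics/ and viewed, about 8 in all and at most 12, crops included, and the job is handed in when it is done.

Besides the shell and the picture viewer there is one more tool, called after ">>>" as name(argument=value, ...) on one line, values as JSON. move_arm: Moves the arm, as the interface text tells. Its arguments: {"type":"object","properties":{"increments":{"type":"array","items":{"type":"object","properties":{"offset":{"type":"array","items":{"type":"number"}},"yaw":{"type":"number"},"jaw":{"type":"number"}}}},"squeeze":{"type":"number"}},"required":["increments"]}

```bash
mkdir -p pics; cat > h.py <<'E'
import numpy as np, cv2
from workcell import manip
from scipy.spatial.transform import Rotation as Rn
def toworld(c,px,z=None):
    K=c["intrinsics"];R=c["R"];t=c["t"]
    r=R.T@np.linalg.solve(K,[px[0],px[1],1.]);o=-R.T@t
    if z is None:
        return o+r*c["depth"][int(px[1]),int(px[0])]
    return o+r*(z-o[2])/r[2]
E
python3 - <<'E'
from h import *
np.set_printoptions(precision=4,suppress=True)
o=manip.get_obs();print(o["clock"],o["position"],o["ee_rot"],o["ft_force"],o["grip_width"],manip.tcp_to_tips)
print(Rn.from_quat(o["ee_rot"]).as_matrix())
ims=[]
Z=dict(stub=.067,hub=.062,notch_a=.054,pin_front=.049,pin_rear=.049,lemon=0,honey_jar=0,vanilla_bottle=0,grater_bowl=0)
for n in("top","side"):
    c=manip.camera(n);ims.append(c["pixels"])
    print(n,-c["R"].T@c["t"])
    for q,z in Z.items():
        for d in manip.spot_point(c,q)[:2]:
            print(q,round(d["confidence"],2),np.round(d["centre"],1),toworld(c,d["centre"],z))
cv2.imwrite("pics/a.png",cv2.cvtColor(ims[0],cv2.COLOR_RGB2BGR));cv2.imwrite("pics/b.png",cv2.cvtColor(ims[1],cv2.COLOR_RGB2BGR))
E
```

```text
0.0 [0.2546 0.5704 0.2237] [ 0.6921 -0.1474  0.1472 -0.6911] [-0.6913 -0.7376  0.1744] 0.999801489424281 0.017
[[ 0.9132 -0.0006  0.4075]
 [-0.4075 -0.0013  0.9132]
 [ 0.     -1.     -0.0014]]
top [ 0.2606 -0.167   1.195 ]
stub 0.69 [257.4 218.1] [ 0.4269 -0.1518  0.067 ]
hub 0.65 [264.2 205.6] [ 0.4593 -0.1696  0.062 ]
notch_a 0.88 [289.  220.1] [ 0.4221 -0.2318  0.054 ]
notch_a 0.67 [239.8 189.5] [ 0.504  -0.1076  0.054 ]
pin_front 0.59 [255.2 232. ] [ 0.394  -0.1454  0.049 ]
pin_front 0.17 [262.6 207.5] [ 0.4567 -0.1654  0.049 ]
pin_rear 0.9 [272.2 179.5] [ 0.5299 -0.1917  0.049 ]
lemon 0.88 [320.3 241.4] [ 0.3715 -0.3154  0.    ]
honey_jar 0.98 [205.8 187.8] [ 0.5221 -0.013   0.    ]
vanilla_bottle 0.49 [330.2 218.1] [ 0.4329 -0.3444  0.    ]
grater_bowl 0.89 [262.5 207.7] [ 0.4646 -0.165   0.    ]
grater_bowl 0.66 [255.  231.3] [ 0.4016 -0.144   0.    ]
side [-0.3232 -0.4585  0.8178]
stub 0.84 [249.5 208.5] [ 0.4243 -0.1423  0.067 ]
hub 0.82 [270.6 203.1] [ 0.465  -0.1783  0.062 ]
notch_a 0.93 [248.6 190. ] [ 0.4972 -0.1094  0.054 ]
notch_a 0.88 [289.3 223.9] [ 0.4245 -0.2387  0.054 ]
pin_front 0.89 [245.6 225.2] [ 0.388  -0.1479  0.049 ]
pin_rear 0.9 [283.4 195.4] [ 0.5161 -0.1921  0.049 ]
lemon 0.65 [311.7 269. ] [ 0.3636 -0.3145  0.    ]
honey_jar 0.7 [218.  192.3] [ 0.5167 -0.0156  0.    ]
vanilla_bottle 0.87 [332.1 251.5] [ 0.4303 -0.342   0.    ]
grater_bowl 0.6 [266.9 223.6] [ 0.4578 -0.1732  0.    ]
```

View pics/a.png

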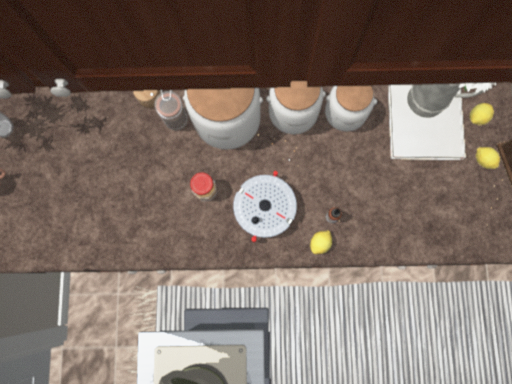

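View pics/b.png

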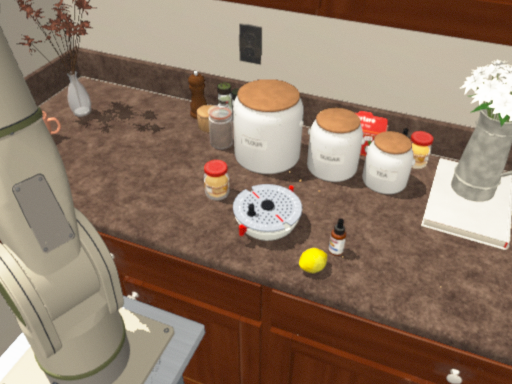

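>>> move_arm(increments=[{"offset": [0.347, 0, -0.25], "yaw": 7, "jaw": 180}, {"offset": [0.347, 0, -0.25], "yaw": 7, "jaw": 180}, {"offset": [0.347, 0, -0.25], "yaw": 7, "jaw": 180}, {"offset": [0.347, 0, -0.25], "yaw": 7, "jaw": 180}, {"offset": [0.347, 0, -0.25], "yaw": 7, "jaw": 180}, {"offset": [0.347, 0, -0.25], "yaw": 7, "jaw": 180}, {"offset": [0.347, 0, -0.25], "yaw": 7, "jaw": 180}, {"offset": [0.347, 0, -0.25], "yaw": 7, "jaw": 180}, {"offset": [0.347, 0, -0.25], "yaw": 7, "jaw": 180}, {"offset": [0.347, 0, -0.25], "yaw": 7, "jaw": 180}])

```text
clock: 1.83
position: [0.4648, 0.2087, 0.2249]
ee_rot: [-0.681, 0.189, -0.189, 0.682]
ft_force: [1.1, 0.1, 0.1]
grip_width: 0.295
```

```bash
cat >> h.py <<'E'
np.set_printoptions(precision=4,suppress=True)
def st():
    o=manip.get_obs();M=Rn.from_quat(o["ee_rot"]).as_matrix()
    zb=np.degrees(np.arctan2(M[1,2],M[0,2]))
    print("t",round(o["clock"],2),"p",o["position"],"zbear",round(zb,1),"F",o["ft_force"],"g",round(o["grip_width"],3),"q",o["joint_pos"]);return o,M
def plan(wp):
    "wp: list of (x,y,z,zbearing deg) world -> offsets and yaw from now"
    o,M=st();zb=np.degrees(np.arctan2(M[1,2],M[0,2]))
    for w in wp:
        yaw=zb-w[3]
        print(w,'->',M.T@(np.array(w[:3])-o["position"]),round((yaw+180)%360-180,1))
E
python3 -c "
from h import *
plan([(.40,-.12,.20,59)])"
```

```text
t 1.83 p [0.4648 0.2087 0.2249] zbear 59.0 F [1.1225 0.1174 0.0585] g 0.295 q [-0.7325  0.0699  0.2328  1.7739 -0.0171  1.2987  0.5333]
(0.4, -0.12, 0.2, 59) -> [ 0.1139  0.0246 -0.315 ] -0.0
```

>>> move_arm(increments=[{"offset": [0.114, 0.025, -0.315], "yaw": 0, "jaw": 180}, {"offset": [0.114, 0.025, -0.315], "yaw": 0, "jaw": 180}, {"offset": [0.114, 0.025, -0.315], "yaw": 0, "jaw": 180}, {"offset": [0.114, 0.025, -0.315], "yaw": 0, "jaw": 180}, {"offset": [0.114, 0.025, -0.315], "yaw": 0, "jaw": 180}, {"offset": [0.114, 0.025, -0.315], "yaw": 0, "jaw": 180}, {"offset": [0.114, 0.025, -0.315], "yaw": 0, "jaw": 180}, {"offset": [0.114, 0.025, -0.315], "yaw": 0, "jaw": 180}, {"offset": [0.114, 0.025, -0.315], "yaw": 0, "jaw": 180}, {"offset": [0.114, 0.025, -0.315], "yaw": 0, "jaw": 180}])

```text
clock: 2.67
position: [0.3994, -0.1223, 0.1998]
ee_rot: [-0.68, 0.191, -0.191, 0.681]
ft_force: [-0.4, 0.6, -0.8]
grip_width: 0.293
```

```bash
cat >> h.py <<'E'
def wrist(qs,fn=None):
    o,M=st();c=manip.camera("wrist");T=c["mount"];K=c["intrinsics"];out={}
    o0=M@T[:3,3]+o["position"]
    for q,z in qs.items():
        for d in manip.spot_point(c,q)[:2]:
            u=np.array(d["centre"])-K[:2,2];r=np.hypot(*u);th=r/K[0,0]
            ray=M@T[:3,:3]@np.r_[np.sin(th)*u/max(r,1e-9),np.cos(th)]
            p=o0+ray*(z-o0[2])/ray[2]
            print(q,round(d["confidence"],2),np.round(d["centre"],1),p);out.setdefault(q,p)
    if fn: cv2.imwrite(fn,cv2.cvtColor(c["pixels"],cv2.COLOR_RGB2BGR))
    return out,c
QS=dict(stub=.067,hub=.062,notch_a=.054,pin_front=.049,pin_rear=.049)
E
python3 -c "
from h import *
wrist(QS,'pics/c.png')"
```

```text
t 2.67 p [ 0.3994 -0.1223  0.1998] zbear 58.7 F [-0.3532  0.6321 -0.7844] g 0.293 q [-0.435  -0.1783  0.5713  2.029   0.0991  1.2633  1.123 ]
stub 0.67 [249.7 211.2] [ 0.429  -0.1441  0.067 ]
hub 0.91 [245.5 245.1] [ 0.4623 -0.17    0.062 ]
notch_a 0.63 [312.  244.4] [ 0.5052 -0.108   0.054 ]
notch_a 0.58 [181.6 238.7] [ 0.4223 -0.2308  0.054 ]
pin_front 0.93 [229.5 178.8] [ 0.3928 -0.1471  0.049 ]
pin_rear 0.56 [259.2 289.5] [ 0.5308 -0.193   0.049 ]
```

View pics/c.png

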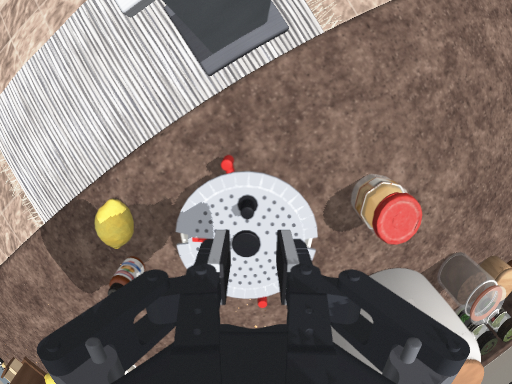

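```bash
python3 -c "
from h import *
plan([(.426,-.1445,.12,56),(.426,-.1445,.081,56)])"
```

```text
t 2.97 p [ 0.4004 -0.1189  0.1996] zbear 59.1 F [-0.1475 -0.6355  0.3374] g 0.295 q [-0.4385 -0.1767  0.5662  2.0288  0.0985  1.2634  1.1219]
(0.426, -0.1445, 0.12, 56) -> [ 0.0351  0.0796 -0.0088] 3.1
(0.426, -0.1445, 0.081, 56) -> [ 0.0351  0.1186 -0.0089] 3.1
```

>>> move_arm(increments=[{"offset": [0.035, 0.04, -0.008], "yaw": 3, "jaw": 145}, {"offset": [0.035, 0.08, -0.008], "yaw": 3, "jaw": 145}, {"offset": [0.035, 0.08, -0.008], "yaw": 3, "jaw": 145}, {"offset": [0.035, 0.08, -0.008], "yaw": 3, "jaw": 145}, {"offset": [0.035, 0.1, -0.008], "yaw": 3, "jaw": 145}, {"offset": [0.035, 0.118, -0.008], "yaw": 3, "jaw": 145}, {"offset": [0.035, 0.118, -0.008], "yaw": 3, "jaw": 145}, {"offset": [0.035, 0.118, -0.008], "yaw": 3, "jaw": 145}])

```text
clock: 3.63
position: [0.4266, -0.1432, 0.0828]
ee_rot: [-0.676, 0.206, -0.206, 0.677]
ft_force: [-0.1, 1.0, 0.3]
grip_width: 0.431
```

```bash
python3 -c "
from h import *
wrist(QS,'pics/d.png')
C=np.array([.462,-.169])
wp=[]
for b in (140,130,120,110,100,90,80,75,71.5):
    a=np.radians(b);wp.append((*np.round(C+.045*np.array([np.cos(a),np.sin(a)]),4),.081,b-90))
plan(wp)"
```

```text
t 3.63 p [ 0.4266 -0.1432  0.0828] zbear 56.1 F [-0.0972  1.0173  0.2588] g 0.431 q [-0.4067  0.0826  0.661   2.0991 -0.062   0.978   1.2669]
stub 0.8 [248.  226.5] [ 0.4248 -0.146   0.067 ]
hub 0.74 [250.9 280.2] [ 0.4618 -0.1688  0.062 ]
notch_a 0.84 [347.1 274.1] [ 0.5039 -0.1112  0.054 ]
notch_a 0.6 [149.6 272.3] [ 0.4211 -0.2325  0.054 ]
pin_front 0.94 [216.7 175.9] [ 0.391  -0.1477  0.049 ]
pin_front 0.65 [248.5 240.3] [ 0.4404 -0.1565  0.049 ]
pin_rear 0.66 [269.6 336.8] [ 0.5289 -0.1949  0.049 ]
t 3.93 p [ 0.427  -0.1436  0.0826] zbear 56.1 F [-0.0987  0.1628  0.8467] g 0.43 q [-0.4064  0.0828  0.662   2.0995 -0.063   0.9757  1.2681]
(np.float64(0.4275), np.float64(-0.1401), 0.081, 50) -> [-0.0015  0.0016  0.0032] 6.1
(np.float64(0.4331), np.float64(-0.1345), 0.081, 40) -> [-0.      0.0016  0.011 ] 16.1
(np.float64(0.4395), np.float64(-0.13), 0.081, 30) -> [0.0028 0.0016 0.0183] 26.1
(np.float64(0.4466), np.float64(-0.1267), 0.081, 20) -> [0.0068 0.0016 0.025 ] 36.1
(np.float64(0.4542), np.float64(-0.1247), 0.081, 10) -> [0.012  0.0017 0.0309] 46.1
(np.float64(0.462), np.float64(-0.124), 0.081, 0) -> [0.0181 0.0017 0.0358] 56.1
(np.float64(0.4698), np.float64(-0.1247), 0.081, -10) -> [0.025  0.0017 0.0396] 66.1
(np.float64(0.4736), np.float64(-0.1255), 0.081, -15) -> [0.0286 0.0017 0.0411] 71.1
(np.float64(0.4763), np.float64(-0.1263), 0.081, -18.5) -> [0.0313 0.0017 0.0419] 74.6
```

View pics/d.png

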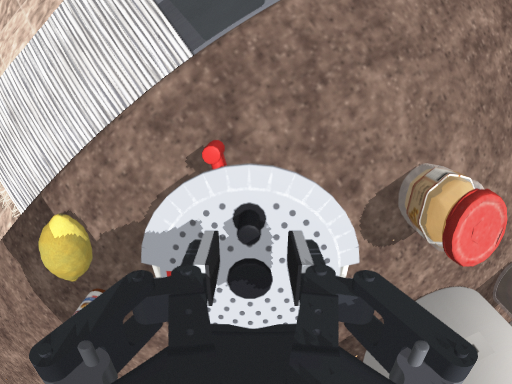

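>>> move_arm(increments=[{"offset": [0, 0.001, 0], "yaw": 0, "jaw": 190}, {"offset": [0, 0.001, 0], "yaw": 0, "jaw": 190}, {"offset": [0, 0.001, 0], "yaw": 0, "jaw": 190}, {"offset": [-0.0015, 0.001, 0.003], "yaw": 6, "jaw": 190}, {"offset": [-0.001, 0.001, 0.007], "yaw": 11, "jaw": 190}, {"offset": [0, 0.001, 0.011], "yaw": 16, "jaw": 190}, {"offset": [0.001, 0.001, 0.0147], "yaw": 21, "jaw": 190}, {"offset": [0.003, 0.001, 0.018], "yaw": 26, "jaw": 190}, {"offset": [0.0045, 0.001, 0.022], "yaw": 31, "jaw": 190}, {"offset": [0.007, 0.001, 0.025], "yaw": 36, "jaw": 190}])

```text
clock: 4.77
position: [0.4468, -0.1265, 0.0816]
ee_rot: [-0.578, 0.406, -0.407, 0.579]
ft_force: [0.1, 0.9, 0.1]
grip_width: 0.253
```

```bash
python3 -c "
from h import *
wrist(QS)
C=np.array([.462,-.1695])
wp=[]
for b in (105,100,95,90,85,80,75,71,67):
    a=np.radians(b);wp.append((*np.round(C+.045*np.array([np.cos(a),np.sin(a)]),4),.081,b-90))
plan(wp)"
```

```text
t 4.77 p [ 0.4468 -0.1265  0.0816] zbear 19.9 F [0.0672 0.9422 0.0506] g 0.253 q [-0.4659  0.1251  0.6883  2.0686 -0.0973  0.9768  0.6195]
stub 0.88 [207.6 241.5] [ 0.4237 -0.1458  0.067 ]
hub 0.81 [252.  282.9] [ 0.4616 -0.1691  0.062 ]
notch_a 0.89 [337.9 227. ] [ 0.5032 -0.1134  0.054 ]
pin_front 0.62 [164.9 214.3] [ 0.3903 -0.1465  0.049 ]
t 5.07 p [ 0.4465 -0.1269  0.0816] zbear 20.2 F [ 0.5575 -0.6216 -0.0783] g 0.254 q [-0.465   0.1244  0.6883  2.0691 -0.0968  0.9766  0.6264]
(np.float64(0.4504), np.float64(-0.126), 0.081, 15) -> [0.0005 0.0006 0.004 ] 5.2
(np.float64(0.4542), np.float64(-0.1252), 0.081, 10) -> [0.001  0.0006 0.0079] 10.2
(np.float64(0.4581), np.float64(-0.1247), 0.081, 5) -> [0.0019 0.0006 0.0117] 15.2
(np.float64(0.462), np.float64(-0.1245), 0.081, 0) -> [0.0031 0.0006 0.0154] 20.2
(np.float64(0.4659), np.float64(-0.1247), 0.081, -5) -> [0.0046 0.0006 0.019 ] 25.2
(np.float64(0.4698), np.float64(-0.1252), 0.081, -10) -> [0.0064 0.0006 0.0225] 30.2
(np.float64(0.4736), np.float64(-0.126), 0.081, -15) -> [0.0085 0.0007 0.0258] 35.2
(np.float64(0.4767), np.float64(-0.127), 0.081, -19) -> [0.0105 0.0007 0.0283] 39.2
(np.float64(0.4796), np.float64(-0.1281), 0.081, -23) -> [0.0125 0.0007 0.0307] 43.2
```

```bash
python3 -c "
from h import *
a=manip.camera('side')['pixels'][150:260,190:340];b=manip.camera('wrist')['pixels']
a=cv2.resize(a,(524,384),interpolation=cv2.INTER_CUBIC)
cv2.imwrite('pics/e.png',cv2.cvtColor(np.hstack([a,b[:,120:390]]),cv2.COLOR_RGB2BGR))"
```

```text
(no output)
```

View pics/e.png

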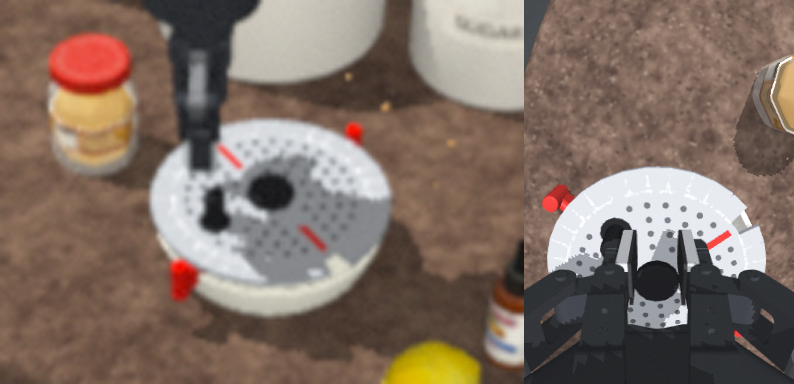

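```bash
python3 -c "
from h import *
for n in('side','top'):
    c=manip.camera(n);K=c['intrinsics'];o=manip.get_obs()
    for q in([.4465,-.1269,.0816],[.4465,-.1269,.0646],[.425,-.1455,.08]):
        u=K@(c['R']@np.array(q)+c['t']);print(n,q,u[:2]/u[2])
    v,u=np.mgrid[140:260,190:340]
    D=c['depth'][v,u];P=np.stack([u,v,np.ones_like(u)],-1)@np.linalg.inv(K).T*D[...,None]
    W=(P-c['t'])@c['R']
    m=(D>0)&(W[...,2]>.066)&(np.hypot(W[...,0]-.462,W[...,1]+.1695)<.075)&(W[...,2]<.12)
    for z0 in np.arange(.064,.12,.006):
        k=m&(abs(W[...,2]-z0-.003)<.003)
        if k.any():print(n,round(z0,3),k.sum(),W[k].min(0),W[k].max(0))
    print('stub',[(round(d['confidence'],2),toworld(c,d['centre'],.067),toworld(c,d['centre'])) for d in manip.spot_point(c,'stub')])
"
```

```text
side [0.4465, -0.1269, 0.0816] [247.0228 196.0348]
side [0.4465, -0.1269, 0.0646] [247.0761 201.543 ]
side [0.425, -0.1455, 0.08] [250.9069 204.4585]
side 0.064 8 [ 0.4185 -0.1579  0.0661] [ 0.4558 -0.1399  0.0696]
side 0.07 12 [ 0.4166 -0.1522  0.0709] [ 0.4234 -0.1401  0.0759]
side 0.076 24 [ 0.4164 -0.1516  0.0762] [ 0.4325 -0.1398  0.0806]
side 0.088 9 [ 0.4279 -0.1424  0.0891] [ 0.4605 -0.1236  0.0939]
side 0.094 18 [ 0.4224 -0.1414  0.0945] [ 0.4354 -0.1224  0.0999]
side 0.1 19 [ 0.4214 -0.1427  0.1006] [ 0.4348 -0.1231  0.1051]
side 0.106 23 [ 0.4197 -0.1431  0.1062] [ 0.4363 -0.1215  0.1117]
side 0.112 15 [ 0.4224 -0.1409  0.1126] [ 0.429 -0.125  0.118]
side 0.118 3 [ 0.4226 -0.1378  0.1188] [ 0.427  -0.1301  0.1198]
stub [(0.82, array([ 0.4269, -0.1422,  0.067 ]), array([ 0.4195, -0.1453,  0.0744]))]
top [0.4465, -0.1269, 0.0816] [247.1652 209.6415]
top [0.4465, -0.1269, 0.0646] [247.422  210.7446]
top [0.425, -0.1455, 0.08] [254.7861 218.1359]
top 0.064 8 [ 0.4496 -0.1817  0.0663] [ 0.4703 -0.1664  0.0693]
stub [(0.89, array([ 0.4279, -0.1506,  0.067 ]), array([ 0.3673, -0.1565,  0.4758]))]
```

```bash
python3 -c "
from h import *
plan([(.4255,-.145,.115,56),(.4255,-.145,.076,56),(.4255,-.145,.07,56)])"
```

```text
t 5.37 p [ 0.4467 -0.1268  0.0817] zbear 20.1 F [0.5394 0.3889 0.6278] g 0.252 q [-0.4652  0.1246  0.6883  2.0689 -0.097   0.9766  0.6245]
(0.4255, -0.145, 0.115, 56) -> [ 0.0098 -0.0334 -0.026 ] -35.9
(0.4255, -0.145, 0.076, 56) -> [ 0.0098  0.0056 -0.0261] -35.9
(0.4255, -0.145, 0.07, 56) -> [ 0.0098  0.0116 -0.0261] -35.9
```

>>> move_arm(increments=[{"offset": [0, -0.033, 0], "yaw": 0, "jaw": 160}, {"offset": [0.01, -0.033, -0.026], "yaw": -7, "jaw": 160}, {"offset": [0.01, -0.033, -0.026], "yaw": -14, "jaw": 160}, {"offset": [0.01, -0.033, -0.026], "yaw": -21, "jaw": 160}, {"offset": [0.01, -0.033, -0.026], "yaw": -28, "jaw": 160}, {"offset": [0.01, -0.033, -0.026], "yaw": -36, "jaw": 160}, {"offset": [0.01, -0.033, -0.026], "yaw": -36, "jaw": 160}, {"offset": [0.01, -0.033, -0.026], "yaw": -36, "jaw": 160}])

```text
clock: 6.03
position: [0.4256, -0.1452, 0.1146]
ee_rot: [-0.676, 0.206, -0.208, 0.677]
ft_force: [0.4, 0.2, -0.1]
grip_width: 0.373
```

```bash
python3 -c "
from h import *
plan([(.4255,-.145,.115,56),(.4255,-.145,.076,56),(.4255,-.145,.07,56)])"
```

```text
t 6.03 p [ 0.4256 -0.1452  0.1146] zbear 56.0 F [ 0.4112  0.2494 -0.1441] g 0.373 q [-0.45    0.0224  0.6964  2.0714 -0.0182  1.0512  1.232 ]
(0.4255, -0.145, 0.115, 56) -> [-0.0002 -0.0004  0.0002] -0.0
(0.4255, -0.145, 0.076, 56) -> [-0.0003  0.0386  0.0001] -0.0
(0.4255, -0.145, 0.07, 56) -> [-0.0003  0.0446  0.0001] -0.0
```

Descend, then check the finger height by depth.

>>> move_arm(increments=[{"offset": [0, 0.03, 0], "yaw": 0, "jaw": 160}, {"offset": [0, 0.038, 0], "yaw": 0, "jaw": 160}, {"offset": [0, 0.041, 0], "yaw": 0, "jaw": 160}, {"offset": [0, 0.044, 0], "yaw": 0, "jaw": 160}, {"offset": [0, 0.044, 0], "yaw": 0, "jaw": 160}])

```text
clock: 6.45
position: [0.4257, -0.1453, 0.0707]
ee_rot: [-0.676, 0.207, -0.208, 0.676]
ft_force: [-0.3, 0.1, -0.2]
grip_width: 0.374
```

```bash
python3 -c "
from h import *
a=manip.camera('side');b=manip.camera('wrist')['pixels'];st()
c=a;K=c['intrinsics']
v,u=np.mgrid[140:260,190:340]
D=c['depth'][v,u];P=np.stack([u,v,np.ones_like(u)],-1)@np.linalg.inv(K).T*D[...,None]
W=(P-c['t'])@c['R']
m=(D>0)&(np.hypot(W[...,0]-.462,W[...,1]+.1695)<.075)&(W[...,2]<.12)
for z0 in np.arange(.064,.11,.006):
    k=m&(abs(W[...,2]-z0-.003)<.003)
    if k.any():print(round(z0,3),k.sum(),W[k].min(0),W[k].max(0))
a=a['pixels'][165:245,210:320]
a=cv2.resize(a,(528,384),interpolation=cv2.INTER_CUBIC)
cv2.imwrite('pics/f.png',cv2.cvtColor(np.hstack([a,b[:,120:390]]),cv2.COLOR_RGB2BGR))"
```

```text
t 6.55 p [ 0.4261 -0.1453  0.0712] zbear 55.9 F [ 0.7012  1.0723 -0.6995] g 0.375 q [-0.4353  0.1051  0.7023  2.1122 -0.0854  0.9482  1.2901]
0.064 12 [ 0.4181 -0.1708  0.0641] [ 0.455  -0.1394  0.0699]
0.07 6 [ 0.4178 -0.1633  0.0708] [ 0.4216 -0.1398  0.0754]
0.076 27 [ 0.4064 -0.1613  0.0768] [ 0.4446 -0.1212  0.0819]
0.082 30 [ 0.4045 -0.1716  0.0821] [ 0.4441 -0.1217  0.0876]
0.088 37 [ 0.4034 -0.1731  0.0883] [ 0.4426 -0.1221  0.0936]
0.094 41 [ 0.4031 -0.1742  0.094 ] [ 0.4416 -0.1211  0.0998]
0.1 39 [ 0.4036 -0.1739  0.1002] [ 0.4427 -0.1216  0.1059]
0.106 31 [ 0.4031 -0.167   0.1061] [ 0.4406 -0.122   0.1116]
```

View pics/f.png

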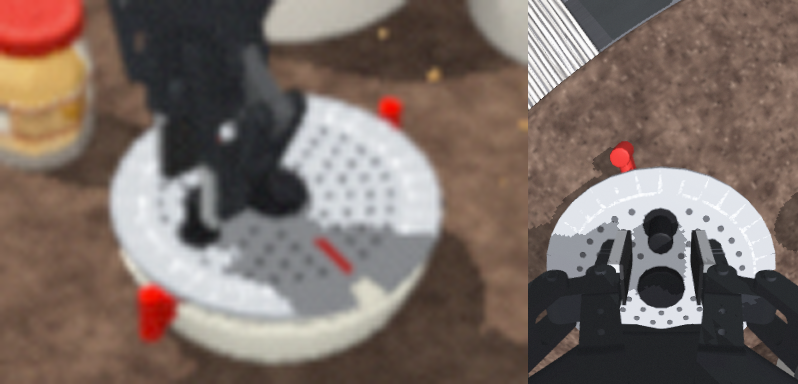

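```bash
python3 -c "
from h import *
c=manip.camera('wrist');T=np.linalg.inv(c['mount']);K=c['intrinsics'];print(c['mount'],K[0,0])
def pr(p):
    q=T[:3,:3]@p+T[:3,3];r=np.hypot(q[0],q[1]);th=np.arctan2(r,q[2]);return K[:2,2]+K[0,0]*th*q[:2]/r
for p in([0,0,0],[0,.017,0],[-.011,0,.016],[.011,0,.016],[-.011,.01,.016],[.011,.01,.016],[.011,-.02,.016],[-.011,-.02,.016],[0,-.008,0]):print(p,pr(np.array(p)))
"
```

```text
[[-0.0011  0.9544  0.2986 -0.0758]
 [-0.0009 -0.2986  0.9544 -0.1499]
 [ 1.      0.0007  0.0012 -0.0005]
 [ 0.      0.      0.      1.    ]] 297.3186396354542
[0, 0, 0] [253.5225 237.9411]
[0, 0.017, 0] [253.4505 225.4913]
[-0.011, 0, 0.016] [282.6437 219.9709]
[0.011, 0, 0.016] [281.0943 254.6192]
[-0.011, 0.01, 0.016] [281.0314 213.1613]
[0.011, 0.01, 0.016] [279.6876 246.468 ]
[0.011, -0.02, 0.016] [284.335  273.5936]
[-0.011, -0.02, 0.016] [286.4394 236.1419]
[0, -0.008, 0] [253.561  244.6154]
```

>>> move_arm(increments=[{"offset": [0, 0.003, 0], "yaw": 0, "jaw": 160}, {"offset": [0, 0.006, 0], "yaw": 0, "jaw": 160}, {"offset": [0, 0.008, 0], "yaw": 0, "jaw": 160}, {"offset": [0, 0.008, 0], "yaw": 0, "jaw": 160}])

```text
clock: 6.93
position: [0.4259, -0.1452, 0.0629]
ee_rot: [-0.676, 0.206, -0.208, 0.677]
ft_force: [0.4, -0.3, -0.8]
grip_width: 0.369
```

>>> move_arm(increments=[{"offset": [0, 0, 0], "yaw": 0, "jaw": 180}, {"offset": [0, 0, 0], "yaw": 0, "jaw": 180}, {"offset": [0, 0, 0.005], "yaw": 6, "jaw": 180}, {"offset": [0.001, 0, 0.009], "yaw": 12, "jaw": 180}, {"offset": [0.002, 0, 0.014], "yaw": 18, "jaw": 180}, {"offset": [0.004, 0, 0.018], "yaw": 24, "jaw": 180}, {"offset": [0.006, 0, 0.0225], "yaw": 30, "jaw": 180}, {"offset": [0.0085, 0, 0.0265], "yaw": 36, "jaw": 180}, {"offset": [0.0085, 0, 0.0265], "yaw": 36, "jaw": 180}])

```text
clock: 7.68
position: [0.4484, -0.1276, 0.063]
ee_rot: [-0.577, 0.406, -0.408, 0.579]
ft_force: [0.9, -0.2, -0.8]
grip_width: 0.296
```

```bash
cat >> h.py <<'E'
def bear(p,C=(.462,-.1695)): return round(float(np.degrees(np.arctan2(p[1]-C[1],p[0]-C[0])))%360,1)
E
python3 -c "
from h import *
o,c=wrist(QS)
for k in o: print(k,bear(o[k]))
C=np.array([.462,-.1695])
print(bear(manip.get_obs()['position']))
wp=[]
for b in (105,100,95,90,85,80,75,71,67):
    a=np.radians(b);wp.append((*np.round(C+.045*np.array([np.cos(a),np.sin(a)]),4),.063,b-90))
plan(wp)"
```

```text
t 7.68 p [ 0.4484 -0.1276  0.063 ] zbear 19.7 F [ 0.9121 -0.2389 -0.8039] g 0.296 q [-0.5094  0.1718  0.7479  2.0825 -0.1466  0.9351  0.6621]
stub 0.71 [242.6 242. ] [ 0.4433 -0.1302  0.067 ]
hub 0.74 [250.  294.5] [ 0.4606 -0.1669  0.062 ]
notch_a 0.67 [357.3 281.4] [ 0.5284 -0.1412  0.054 ]
notch_a 0.45 [242.9 240.7] [ 0.445  -0.1358  0.054 ]
pin_front 0.64 [157.6 223.9] [ 0.392  -0.1463  0.049 ]
pin_front 0.31 [249.9 297.4] [ 0.4647 -0.1788  0.049 ]
pin_rear 0.85 [326.2 332.2] [ 0.5326 -0.1946  0.049 ]
stub 115.5
hub 118.6
notch_a 23.1
pin_front 161.6
pin_rear 340.4
109.2
t 7.98 p [ 0.4476 -0.1282  0.063 ] zbear 20.0 F [-0.2277  1.1423 -0.4867] g 0.296 q [-0.5078  0.1704  0.7476  2.0839 -0.1458  0.9351  0.6688]
(np.float64(0.4504), np.float64(-0.126), 0.063, 15) -> [-0.0011 -0.      0.0034] 5.0
(np.float64(0.4542), np.float64(-0.1252), 0.063, 10) -> [-0.0005 -0.      0.0072] 10.0
(np.float64(0.4581), np.float64(-0.1247), 0.063, 5) -> [0.0004 0.     0.0111] 15.0
(np.float64(0.462), np.float64(-0.1245), 0.063, 0) -> [0.0015 0.     0.0148] 20.0
(np.float64(0.4659), np.float64(-0.1247), 0.063, -5) -> [0.003  0.     0.0184] 25.0
(np.float64(0.4698), np.float64(-0.1252), 0.063, -10) -> [0.0048 0.     0.0219] 30.0
(np.float64(0.4736), np.float64(-0.126), 0.063, -15) -> [0.0069 0.     0.0252] 35.0
(np.float64(0.4767), np.float64(-0.127), 0.063, -19) -> [0.0089 0.     0.0278] 39.0
(np.float64(0.4796), np.float64(-0.1281), 0.063, -23) -> [0.0109 0.0001 0.0301] 43.0
```

>>> move_arm(increments=[{"offset": [-0.001, 0, 0.0035], "yaw": 5, "jaw": 180}, {"offset": [-0.0005, 0, 0.007], "yaw": 10, "jaw": 180}, {"offset": [0.0005, 0, 0.011], "yaw": 15, "jaw": 180}, {"offset": [0.0015, 0, 0.0148], "yaw": 20, "jaw": 180}, {"offset": [0.003, 0, 0.0184], "yaw": 25, "jaw": 180}, {"offset": [0.005, 0, 0.022], "yaw": 30, "jaw": 180}, {"offset": [0.007, 0, 0.0252], "yaw": 35, "jaw": 180}, {"offset": [0.009, 0, 0.028], "yaw": 39, "jaw": 180}, {"offset": [0.0092, 0, 0.0282], "yaw": 40, "jaw": 180}, {"offset": [0.0092, 0, 0.0282], "yaw": 40, "jaw": 180}])

```text
clock: 8.82
position: [0.4771, -0.1273, 0.063]
ee_rot: [0.405, -0.579, 0.579, -0.407]
ft_force: [-0.1, 0.2, -0.4]
grip_width: 0.294
```

```bash
python3 -c "
from h import *
o,c=wrist(QS,'pics/g.png')
for k in o: print(k,bear(o[k]))
print(bear(manip.get_obs()['position']))
C=np.array([.462,-.1695])
wp=[]
for b in (72,70,68,66,64,62):
    a=np.radians(b);wp.append((*np.round(C+.045*np.array([np.cos(a),np.sin(a)]),4),.063,b-90))
plan(wp)"
```

```text
t 8.82 p [ 0.4771 -0.1273  0.063 ] zbear -19.9 F [-0.0506  0.2493 -0.4385] g 0.294 q [-0.5735  0.2668  0.8362  2.0184 -0.2439  0.9542  0.0401]
stub 0.95 [240.2 243.4] [ 0.4703 -0.1263  0.067 ]
hub 0.73 [355.4 280.1] [ 0.528  -0.1802  0.062 ]
hub 0.67 [254.5 299.7] [ 0.4631 -0.1701  0.062 ]
notch_a 0.92 [360.8 282.3] [ 0.5327 -0.1903  0.054 ]
pin_front 0.72 [149.2 286.4] [ 0.3929 -0.147   0.049 ]
pin_rear 0.74 [356.9 285. ] [ 0.5305 -0.1956  0.049 ]
stub 79.1
hub 350.8
notch_a 343.6
pin_front 162.0
pin_rear 339.1
70.4
t 9.12 p [ 0.4771 -0.1271  0.0631] zbear -19.9 F [-0.0027 -0.0162  0.7086] g 0.296 q [-0.5734  0.2662  0.8359  2.0185 -0.244   0.9542  0.0397]
(np.float64(0.4759), np.float64(-0.1267), 0.063, -18) -> [ 0.0001  0.0001 -0.0013] -1.9
(np.float64(0.4774), np.float64(-0.1272), 0.063, -20) -> [0.     0.0001 0.0003] 0.1
(np.float64(0.4789), np.float64(-0.1278), 0.063, -22) -> [0.0001 0.0001 0.0019] 2.1
(np.float64(0.4803), np.float64(-0.1284), 0.063, -24) -> [0.0002 0.0001 0.0034] 4.1
(np.float64(0.4817), np.float64(-0.1291), 0.063, -26) -> [0.0003 0.0001 0.005 ] 6.1
(np.float64(0.4831), np.float64(-0.1298), 0.063, -28) -> [0.0005 0.0001 0.0065] 8.1
```

View pics/g.png

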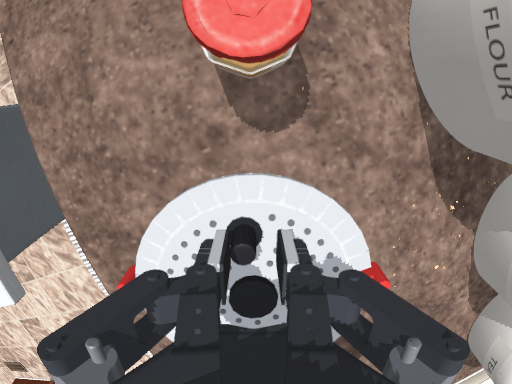

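>>> move_arm(increments=[{"offset": [0, 0, 0.0012], "yaw": 1, "jaw": 180}, {"offset": [0, 0, 0.0025], "yaw": 3, "jaw": 180}, {"offset": [0, 0, 0.0025], "yaw": 3, "jaw": 180}, {"offset": [0, 0, 0.0025], "yaw": 3, "jaw": 180}])

```text
clock: 9.45
position: [0.4795, -0.128, 0.0631]
ee_rot: [0.39, -0.589, 0.589, -0.392]
ft_force: [-0.3, 0.1, 0.1]
grip_width: 0.296
```

>>> move_arm(increments=[{"offset": [0, 0, -0.0025], "yaw": 0, "jaw": 165}, {"offset": [0, 0, -0.0025], "yaw": 0, "jaw": 165}, {"offset": [0, -0.03, -0.0025], "yaw": 0, "jaw": 165}, {"offset": [-0.02, -0.06, -0.0025], "yaw": 0, "jaw": 165}, {"offset": [-0.05, -0.09, -0.0025], "yaw": 0, "jaw": 165}, {"offset": [-0.06, -0.09, -0.0025], "yaw": 0, "jaw": 200}, {"offset": [-0.06, -0.09, -0.0025], "yaw": 0, "jaw": 255}, {"offset": [-0.06, -0.09, -0.0025], "yaw": 0, "jaw": 255}, {"offset": [-0.06, -0.09, -0.0025], "yaw": 0, "jaw": 255}])

```text
clock: 10.2
position: [0.4994, -0.0727, 0.1524]
ee_rot: [-0.39, 0.589, -0.589, 0.391]
ft_force: [-0.9, -0.2, -0.1]
grip_width: 0.002
```

```bash
python3 -c "
from h import *
o,c=wrist(QS)
for k in o: print(k,bear(o[k]))
s=manip.camera('side')
for q in QS: 
  for d in manip.spot_point(s,q)[:2]:
    p=toworld(s,d['centre'],QS[q]);print('side',q,round(d['confidence'],2),p,bear(p,(.456,-.172)))
a=cv2.resize(s['pixels'][170:245,220:310],(456,380),interpolation=cv2.INTER_CUBIC)
b=cv2.resize(c['pixels'][140:384,130:390],(410,384))
cv2.imwrite('pics/i.png',cv2.cvtColor(np.hstack([a,b[:380]]),cv2.COLOR_RGB2BGR))"
```

```text
t 10.2 p [ 0.4994 -0.0727  0.1524] zbear -22.9 F [-0.9405 -0.2041 -0.1045] g 0.002 q [-0.7321  0.1431  0.859   1.9056 -0.1201  1.1438 -0.2284]
stub 0.31 [187.7 286.9] [ 0.4029 -0.1384  0.067 ]
notch_a 0.66 [328.7 278.9] [ 0.5333 -0.1936  0.054 ]
pin_front 0.61 [185.9 287.8] [ 0.3908 -0.1492  0.049 ]
pin_rear 0.69 [328.3 277.4] [ 0.5335 -0.1953  0.049 ]
stub 152.3
notch_a 341.4
pin_front 164.1
pin_rear 340.2
side stub 0.81 [ 0.4898 -0.1303  0.067 ] 51.0
side stub 0.54 [ 0.3811 -0.1592  0.067 ] 170.3
side hub 0.9 [ 0.4656 -0.1751  0.062 ] 342.1
side notch_a 0.9 [ 0.5259 -0.1886  0.054 ] 346.7
side notch_a 0.59 [ 0.393  -0.1573  0.054 ] 166.9
side pin_front 0.78 [ 0.3858 -0.1525  0.049 ] 164.5
side pin_rear 0.56 [ 0.5195 -0.1927  0.049 ] 342.0
```

View pics/i.png

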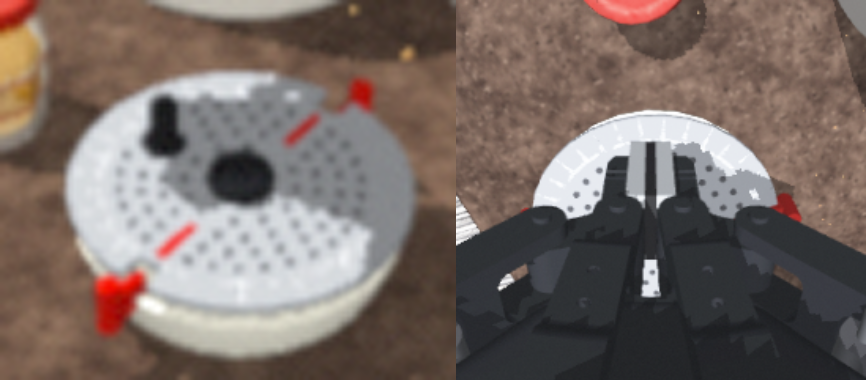

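```bash
python3 -c "
from h import *
plan([(.43,-.245,.22,-22.9)])"
```

```text
t 10.8 p [ 0.5003 -0.0719  0.1532] zbear -22.9 F [ 0.3675  0.081  -0.5352] g 0.002 q [-0.7328  0.1427  0.8582  1.9039 -0.1201  1.1443 -0.2294]
(0.43, -0.245, 0.22, -22.9) -> [ 0.1867 -0.0672  0.0027] 0.0
```

>>> move_arm(increments=[{"offset": [0.0, -0.04, 0], "yaw": 0, "jaw": 255}, {"offset": [0.187, -0.067, 0.003], "yaw": 0, "jaw": 255}, {"offset": [0.187, -0.067, 0.003], "yaw": 0, "jaw": 255}, {"offset": [0.187, -0.067, 0.003], "yaw": 0, "jaw": 255}, {"offset": [0.187, -0.067, 0.003], "yaw": 0, "jaw": 255}, {"offset": [0.187, -0.067, 0.003], "yaw": 0, "jaw": 255}, {"offset": [0.187, -0.067, 0.003], "yaw": 0, "jaw": 255}, {"offset": [0.187, -0.067, 0.003], "yaw": 0, "jaw": 255}, {"offset": [0.187, -0.067, 0.003], "yaw": 0, "jaw": 255}])

```text
clock: 11.55
position: [0.4305, -0.2447, 0.2197]
ee_rot: [0.39, -0.589, 0.589, -0.392]
ft_force: [-0.2, -0.4, 0.2]
grip_width: -0.002
```

```bash
python3 -c "
from h import *
o,c=wrist(QS,'pics/full.png')
for k in o: print(k,bear(o[k]))
# red blobs -> world
S,M=st();T=c['mount'];K=c['intrinsics'];I=c['pixels'].astype(int)
m=((I[...,0]>110)&(I[...,1]<.45*I[...,0])&(I[...,2]<.45*I[...,0])).astype(np.uint8)
n,L,s,ce=cv2.connectedComponentsWithStats(m)
o0=M@T[:3,3]+S['position']
def W(px,z):
    u=np.asarray(px)-K[:2,2];r=np.hypot(*u.T)[:,None];ray=np.hstack([np.sin(r/K[0,0])*u/r,np.cos(r/K[0,0])])@(M@T[:3,:3]).T
    return o0+ray*((z-o0[2])/ray[:,2])[:,None]
for i in range(1,n):
    if s[i,4]<15: continue
    v,u=np.nonzero(L==i)
    for z in(.054,.049,.057):
        w=W(np.c_[u,v],z)[:,:2];mm=w.mean(0);ev,V=np.linalg.eigh(np.cov(w.T))
        print(s[i],z,mm,bear(mm),'axis',np.degrees(np.arctan2(V[1,1],V[0,1]))%180)
b=cv2.resize(c['pixels'][60:300,130:390],None,fx=2.4,fy=2.4,interpolation=cv2.INTER_CUBIC)
cv2.imwrite('pics/j.png',cv2.cvtColor(b,cv2.COLOR_RGB2BGR))"
```

```text
t 11.55 p [ 0.4305 -0.2447  0.2197] zbear -22.8 F [-0.2251 -0.3782  0.1992] g -0.002 q [-0.5705  0.0204  1.0295  1.8448 -0.021   1.2847  0.0661]
stub 0.76 [248.2  52.4] [ 0.4749 -0.1289  0.067 ]
hub 0.95 [253.4  90.6] [ 0.4645 -0.167   0.062 ]
notch_a 0.7 [185.6 104.9] [ 0.3928 -0.1514  0.054 ]
notch_a 0.55 [320.9  89.8] [ 0.5317 -0.1921  0.054 ]
pin_front 0.56 [181.8  98.8] [ 0.3906 -0.1431  0.049 ]
pin_rear 0.74 [318.2  87.6] [ 0.5309 -0.1891  0.049 ]
stub 72.4
hub 44.8
notch_a 165.4
pin_front 159.7
pin_rear 344.2
t 11.85 p [ 0.4304 -0.2448  0.2197] zbear -22.8 F [ 0.6278 -0.3459  0.521 ] g 0.001 q [-0.571   0.0206  1.0298  1.8447 -0.0206  1.2848  0.0666]
[286  87  24   6  92] 0.054 [ 0.5081 -0.1833] 343.3 axis 164.0808496486069
[286  87  24   6  92] 0.049 [ 0.5089 -0.1834] 343.5 axis 164.0808496486069
[286  87  24   6  92] 0.057 [ 0.5077 -0.1832] 343.3 axis 164.0808496486069
[315  87  27  10 185] 0.054 [ 0.5405 -0.1968] 340.8 axis 159.47868357593123
[315  87  27  10 185] 0.049 [ 0.5417 -0.1972] 340.9 axis 159.47868357593123
[315  87  27  10 185] 0.057 [ 0.5397 -0.1966] 340.8 axis 159.47868357593123
[164  97  26  11 180] 0.054 [ 0.3833 -0.1433] 161.6 axis 158.66936929185755
[164  97  26  11 180] 0.049 [ 0.3821 -0.1428] 161.5 axis 158.66936929185755
[164  97  26  11 180] 0.057 [ 0.384  -0.1436] 161.6 axis 158.66936929185755
[196  98  23   7  87] 0.054 [ 0.4154 -0.1572] 165.3 axis 164.93216525063366
[196  98  23   7  87] 0.049 [ 0.4147 -0.157 ] 165.1 axis 164.93216525063366
[196  98  23   7  87] 0.057 [ 0.4158 -0.1574] 165.3 axis 164.93216525063366
```

View pics/j.png

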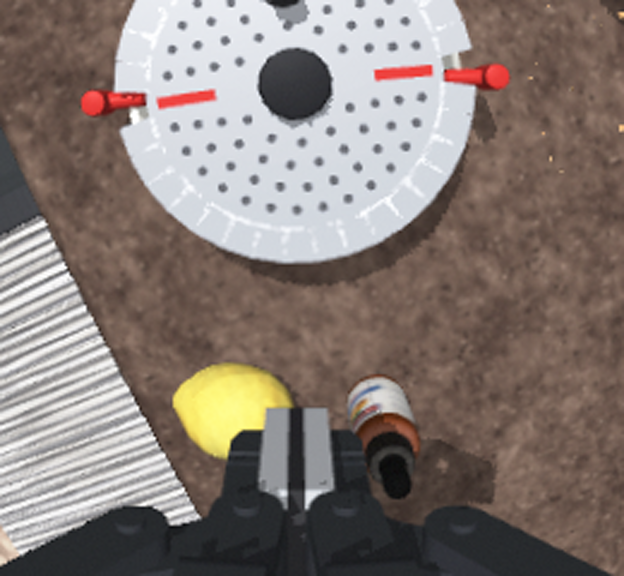

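```bash
python3 -c "
from h import *
plan([(.4745,-.1262,.14,-20),(.4745,-.1262,.063,-20)])"
```

```text
t 11.85 p [ 0.4304 -0.2448  0.2197] zbear -22.8 F [ 0.6278 -0.3459  0.521 ] g 0.001 q [-0.571   0.0206  1.0298  1.8447 -0.0206  1.2848  0.0666]
(0.4745, -0.1262, 0.14, -20) -> [-0.1262  0.0799 -0.0055] -2.8
(0.4745, -0.1262, 0.063, -20) -> [-0.126   0.1569 -0.0056] -2.8
```

>>> move_arm(increments=[{"offset": [-0.04, 0.0, -0.0055], "yaw": -3, "jaw": 160}, {"offset": [-0.126, 0.05, -0.0055], "yaw": -3, "jaw": 160}, {"offset": [-0.126, 0.08, -0.0055], "yaw": -3, "jaw": 160}, {"offset": [-0.126, 0.08, -0.0055], "yaw": -3, "jaw": 160}, {"offset": [-0.126, 0.08, -0.0055], "yaw": -3, "jaw": 160}, {"offset": [-0.126, 0.08, -0.0055], "yaw": -3, "jaw": 160}, {"offset": [-0.126, 0.11, -0.0055], "yaw": -3, "jaw": 160}, {"offset": [-0.126, 0.14, -0.0055], "yaw": -3, "jaw": 160}, {"offset": [-0.126, 0.156, -0.0055], "yaw": -3, "jaw": 160}, {"offset": [-0.126, 0.156, -0.0055], "yaw": -3, "jaw": 180}])

```text
clock: 12.68
position: [0.4729, -0.127, 0.0622]
ee_rot: [-0.407, 0.579, -0.578, 0.406]
ft_force: [-0.7, 0.2, 1.0]
grip_width: 0.294
```

```bash
python3 -c "
from h import *
plan([(.4817,-.129,.063,-26)])"
```

```text
t 12.68 p [ 0.4729 -0.127   0.0622] zbear -19.9 F [-0.6962  0.1696  0.9824] g 0.294 q [-0.6122  0.271   0.8806  2.0276 -0.2557  0.9559  0.0533]
(0.4817, -0.129, 0.063, -26) -> [-0.0011 -0.0008  0.009 ] 6.1
```

Push, then back out and up to the same viewing pose.

>>> move_arm(increments=[{"offset": [-0.0005, 0, 0.003], "yaw": 2, "jaw": 180}, {"offset": [-0.001, 0, 0.006], "yaw": 4, "jaw": 180}, {"offset": [-0.001, 0, 0.009], "yaw": 6, "jaw": 180}, {"offset": [-0.001, 0, 0.009], "yaw": 6, "jaw": 180}, {"offset": [-0.001, 0, 0.009], "yaw": 6, "jaw": 180}, {"offset": [-0.001, 0, 0.006], "yaw": 4, "jaw": 165}, {"offset": [-0.001, -0.02, 0.006], "yaw": 4, "jaw": 165}, {"offset": [-0.001, -0.055, 0.006], "yaw": 4, "jaw": 165}, {"offset": [0.02, -0.09, 0.006], "yaw": 3, "jaw": 255}, {"offset": [0.06, -0.11, 0.006], "yaw": 3, "jaw": 255}])

```text
clock: 13.52
position: [0.4614, -0.1816, 0.1748]
ee_rot: [0.392, -0.587, 0.588, -0.394]
ft_force: [1.7, 0.1, 1.3]
grip_width: 0.083
```

```bash
python3 -c "
from h import *
plan([(.43,-.245,.22,-22.9)])"
```

```text
t 13.52 p [ 0.4614 -0.1816  0.1748] zbear -22.4 F [1.6983 0.073  1.3073] g 0.083 q [-0.6488  0.0885  0.9943  1.9043 -0.0818  1.1875 -0.0176]
(0.43, -0.245, 0.22, -22.9) -> [ 0.0705 -0.0454 -0.0047] 0.5
```

>>> move_arm(increments=[{"offset": [0.07, -0.045, -0.005], "yaw": 0, "jaw": 255}, {"offset": [0.07, -0.045, -0.005], "yaw": 0, "jaw": 255}, {"offset": [0.07, -0.045, -0.005], "yaw": 0, "jaw": 255}, {"offset": [0.07, -0.045, -0.005], "yaw": 0, "jaw": 255}, {"offset": [0.07, -0.045, -0.005], "yaw": 0, "jaw": 255}])

```text
clock: 13.93
position: [0.43, -0.2441, 0.2199]
ee_rot: [0.392, -0.587, 0.588, -0.395]
ft_force: [-1.1, 0.4, -0.0]
grip_width: 0.0
```

```bash
cat > look.py <<'E'
from h import *
S,M=st();c=manip.camera('wrist');T=c['mount'];K=c['intrinsics'];I=c['pixels'].astype(int)
m=((I[...,0]>110)&(I[...,1]<.45*I[...,0])&(I[...,2]<.45*I[...,0])).astype(np.uint8)
n,L,s,ce=cv2.connectedComponentsWithStats(m)
o0=M@T[:3,3]+S['position']
def W(px,z):
    u=np.asarray(px)-K[:2,2];r=np.hypot(*u.T)[:,None];ray=np.hstack([np.sin(r/K[0,0])*u/r,np.cos(r/K[0,0])])@(M@T[:3,:3]).T
    return o0+ray*((z-o0[2])/ray[:,2])[:,None]
for i in range(1,n):
    if s[i,4]<15: continue
    v,u=np.nonzero(L==i)
    w=W(np.c_[u,v],.054)[:,:2];mm=w.mean(0)
    print(s[i],mm,bear(mm))
print([(round(d['confidence'],2),W(np.array([d['centre']]),.062)) for d in manip.spot_point(c,'hub')])
b=cv2.resize(c['pixels'][30:190,130:390],None,fx=2.4,fy=2.4,interpolation=cv2.INTER_CUBIC)
cv2.imwrite('pics/k.png',cv2.cvtColor(b,cv2.COLOR_RGB2BGR))
E
python3 look.py
```

```text
t 13.93 p [ 0.43   -0.2441  0.2199] zbear -22.4 F [-1.0547  0.3911 -0.0399] g 0.0 q [-0.5931  0.0143  1.0493  1.8476 -0.0162  1.2839  0.0693]
[316  88  27  10 193] [ 0.5401 -0.1967] 340.8
[288  93  23   4  92] [ 0.507  -0.1873] 338.4
[196  95  24   5  87] [ 0.417  -0.1529] 159.7
[165  97  27  11 200] [ 0.3842 -0.1431] 161.2
[(0.64, array([[ 0.463 , -0.1691,  0.062 ]]))]
```

View pics/k.png

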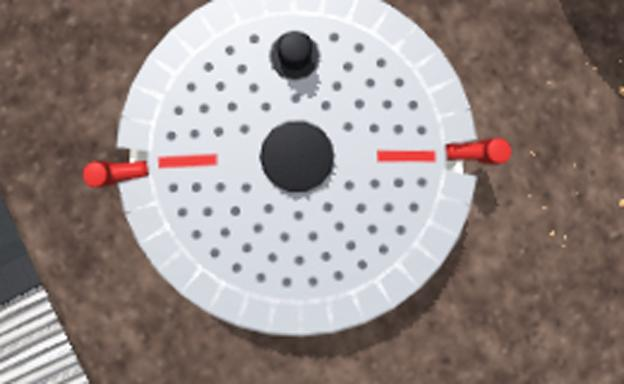

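```bash
python3 -c "
from h import *
plan([(.4785,-.1272,.14,-20),(.4785,-.1272,.063,-20),(.4725,-.1257,.063,-13.5)])"
```

```text
t 14.03 p [ 0.43   -0.2432  0.2191] zbear -22.3 F [-0.275  -0.3794  0.263 ] g 0.001 q [-0.5939  0.0159  1.0484  1.8484 -0.0164  1.2838  0.0693]
(0.4785, -0.1272, 0.14, -20) -> [-0.1256  0.0794  0.0006] -2.3
(0.4785, -0.1272, 0.063, -20) -> [-0.1254  0.1564  0.0005] -2.3
(0.4725, -0.1257, 0.063, -13.5) -> [-0.1246  0.1564 -0.0056] -8.8
```

>>> move_arm(increments=[{"offset": [-0.04, 0.0, 0], "yaw": -2, "jaw": 160}, {"offset": [-0.126, 0.05, 0.0005], "yaw": -2, "jaw": 160}, {"offset": [-0.126, 0.08, 0.0005], "yaw": -2, "jaw": 160}, {"offset": [-0.126, 0.08, 0.0005], "yaw": -2, "jaw": 160}, {"offset": [-0.126, 0.08, 0.0005], "yaw": -2, "jaw": 160}, {"offset": [-0.126, 0.08, 0.0005], "yaw": -2, "jaw": 160}, {"offset": [-0.126, 0.11, 0.0005], "yaw": -2, "jaw": 160}, {"offset": [-0.126, 0.14, 0.0005], "yaw": -2, "jaw": 160}, {"offset": [-0.126, 0.156, 0.0005], "yaw": -2, "jaw": 160}, {"offset": [-0.126, 0.156, 0.0005], "yaw": -2, "jaw": 180}])

```text
clock: 14.87
position: [0.4767, -0.1271, 0.0612]
ee_rot: [-0.404, 0.581, -0.58, 0.403]
ft_force: [-0.5, -0.3, -0.6]
grip_width: 0.295
```

```bash
python3 -c "
from h import *
plan([(.4725,-.1257,.063,-13.5)])"
```

```text
t 14.87 p [ 0.4767 -0.1271  0.0612] zbear -20.3 F [-0.5131 -0.2804 -0.5996] g 0.295 q [-0.6199  0.289   0.8934  2.0187 -0.2742  0.959   0.0583]
(0.4725, -0.1257, 0.063, -13.5) -> [ 0.0002 -0.0018 -0.0044] -6.8
```

>>> move_arm(increments=[{"offset": [0, -0.001, -0.002], "yaw": -3, "jaw": 180}, {"offset": [0, -0.001, -0.0045], "yaw": -7, "jaw": 180}, {"offset": [0, -0.001, -0.0045], "yaw": -7, "jaw": 180}, {"offset": [0, -0.001, -0.0045], "yaw": -7, "jaw": 180}])

```text
clock: 15.2
position: [0.4733, -0.1259, 0.0636]
ee_rot: [-0.438, 0.555, -0.555, 0.438]
ft_force: [0.4, -0.4, 0.3]
grip_width: 0.294
```

>>> move_arm(increments=[{"offset": [0, 0, 0.0015], "yaw": 0, "jaw": 165}, {"offset": [0, -0.02, 0.0015], "yaw": 0, "jaw": 165}, {"offset": [0, -0.06, 0.0015], "yaw": 0, "jaw": 165}, {"offset": [0.02, -0.09, 0.0015], "yaw": 0, "jaw": 255}, {"offset": [0.06, -0.12, 0], "yaw": 6, "jaw": 255}, {"offset": [0.13, -0.157, 0], "yaw": 8, "jaw": 255}, {"offset": [0.13, -0.157, 0], "yaw": 8, "jaw": 255}, {"offset": [0.13, -0.157, 0], "yaw": 8, "jaw": 255}, {"offset": [0.13, -0.157, 0], "yaw": 8, "jaw": 255}, {"offset": [0.13, -0.157, 0], "yaw": 8, "jaw": 255}])

```text
clock: 16.03
position: [0.4432, -0.2523, 0.2207]
ee_rot: [-0.397, 0.585, -0.585, 0.398]
ft_force: [-0.0, 0.5, -0.4]
grip_width: -0.0
```

```bash
python3 look.py
```

```text
t 16.03 p [ 0.4432 -0.2523  0.2207] zbear -21.6 F [-0.0449  0.5226 -0.3692] g -0.0 q [-0.5515  0.092   1.0522  1.8076 -0.0839  1.2896  0.1457]
[304  85  27  11 204] [ 0.5402 -0.1969] 340.7
[184  91  23   5  85] [ 0.4169 -0.1526] 159.4
[275  91  23   3  69] [ 0.5067 -0.1874] 338.2
[153  94  26  11 192] [ 0.3843 -0.1431] 161.2
[(0.75, array([[ 0.4616, -0.1682,  0.062 ]]))]
```

```bash
python3 -c "
from h import *
plan([(.478,-.1272,.14,-18),(.478,-.1272,.063,-18)])"
```

```text
t 16.13 p [ 0.4433 -0.2511  0.22  ] zbear -21.4 F [ 0.2691  0.7265 -0.3656] g 0.003 q [-0.5527  0.0925  1.051   1.8087 -0.0838  1.2893  0.1461]
(0.478, -0.1272, 0.14, -18) -> [-0.1279  0.0801 -0.0128] -3.4
(0.478, -0.1272, 0.063, -18) -> [-0.1279  0.1571 -0.0127] -3.4
```

>>> move_arm(increments=[{"offset": [-0.04, 0.0, -0.013], "yaw": -3, "jaw": 160}, {"offset": [-0.128, 0.05, -0.0125], "yaw": -3, "jaw": 160}, {"offset": [-0.128, 0.08, -0.0125], "yaw": -3, "jaw": 160}, {"offset": [-0.128, 0.08, -0.0125], "yaw": -3, "jaw": 160}, {"offset": [-0.128, 0.08, -0.0125], "yaw": -3, "jaw": 160}, {"offset": [-0.128, 0.08, -0.0125], "yaw": -3, "jaw": 160}, {"offset": [-0.128, 0.11, -0.0125], "yaw": -3, "jaw": 160}, {"offset": [-0.128, 0.14, -0.0125], "yaw": -3, "jaw": 160}, {"offset": [-0.128, 0.156, -0.0125], "yaw": -3, "jaw": 160}, {"offset": [-0.128, 0.156, -0.0125], "yaw": -3, "jaw": 180}])

```text
clock: 16.97
position: [0.4762, -0.1272, 0.0619]
ee_rot: [-0.415, 0.575, -0.572, 0.412]
ft_force: [-0.1, -0.0, -0.3]
grip_width: 0.295
```

```bash
python3 -c "
from h import *
plan([(.4706,-.1253,.063,-11)])"
```

```text
t 16.97 p [ 0.4762 -0.1272  0.0619] zbear -18.4 F [-0.0721 -0.0405 -0.3234] g 0.295 q [-0.6216  0.2906  0.8965  2.0165 -0.2745  0.9643  0.0927]
(0.4706, -0.1253, 0.063, -11) -> [-0.     -0.0011 -0.0059] -7.4
```

>>> move_arm(increments=[{"offset": [0, -0.001, -0.003], "yaw": -4, "jaw": 180}, {"offset": [0, -0.001, -0.006], "yaw": -7.5, "jaw": 180}, {"offset": [0, -0.001, -0.006], "yaw": -7.5, "jaw": 180}, {"offset": [0, -0.001, -0.006], "yaw": -7.5, "jaw": 180}])

```text
clock: 17.3
position: [0.4713, -0.1255, 0.0642]
ee_rot: [-0.45, 0.547, -0.545, 0.449]
ft_force: [0.2, 0.4, -0.4]
grip_width: 0.295
```

>>> move_arm(increments=[{"offset": [0, 0, 0.002], "yaw": 0, "jaw": 165}, {"offset": [0, -0.02, 0.002], "yaw": 0, "jaw": 165}, {"offset": [0, -0.06, 0.002], "yaw": 0, "jaw": 165}, {"offset": [0.02, -0.09, 0.0015], "yaw": 0, "jaw": 255}, {"offset": [0.06, -0.12, 0], "yaw": 6, "jaw": 255}, {"offset": [0.13, -0.157, 0], "yaw": 10, "jaw": 255}, {"offset": [0.13, -0.157, 0], "yaw": 10, "jaw": 255}, {"offset": [0.13, -0.157, 0], "yaw": 10, "jaw": 255}, {"offset": [0.13, -0.157, 0], "yaw": 10, "jaw": 255}, {"offset": [0.13, -0.157, 0], "yaw": 10, "jaw": 255}])

```text
clock: 18.13
position: [0.4472, -0.2531, 0.2214]
ee_rot: [-0.401, 0.584, -0.582, 0.399]
ft_force: [0.4, 0.3, -0.2]
grip_width: 0.0
```

```bash
python3 look.py
```

```text
t 18.13 p [ 0.4472 -0.2531  0.2214] zbear -21.1 F [ 0.4424  0.2872 -0.1587] g 0.0 q [-0.544   0.1138  1.0541  1.7947 -0.102   1.2954  0.1666]
[301  86  27  11 202] [ 0.54   -0.1967] 340.8
[272  89  24   4  92] [ 0.5073 -0.185 ] 341.1
[182  93  23   6  86] [ 0.4165 -0.1549] 162.2
[150  94  27  10 188] [ 0.3843 -0.1431] 161.2
[(0.66, array([[ 0.53  , -0.1907,  0.062 ]])), (0.59, array([[ 0.4631, -0.1674,  0.062 ]])), (0.38, array([[ 0.3859, -0.2906,  0.062 ]]))]
```

```bash
python3 -c "
from h import *
plan([(.462,-.1695,.13,-20),(.462,-.1695,.09,-20)])"
```

```text
t 18.23 p [ 0.4473 -0.2519  0.2207] zbear -21.0 F [ 0.5362  1.0758 -0.1772] g 0.003 q [-0.5452  0.1141  1.0529  1.7959 -0.1019  1.2952  0.167 ]
(0.462, -0.1695, 0.13, -20) -> [-0.0822  0.0907 -0.0153] -1.0
(0.462, -0.1695, 0.09, -20) -> [-0.0822  0.1307 -0.0151] -1.0
```

>>> move_arm(increments=[{"offset": [-0.082, 0.05, -0.015], "yaw": -1, "jaw": 255}, {"offset": [-0.082, 0.09, -0.015], "yaw": -1, "jaw": 255}, {"offset": [-0.082, 0.09, -0.015], "yaw": -1, "jaw": 255}, {"offset": [-0.082, 0.12, -0.015], "yaw": -1, "jaw": 255}, {"offset": [-0.082, 0.131, -0.015], "yaw": -1, "jaw": 255}, {"offset": [-0.082, 0.131, -0.015], "yaw": -1, "jaw": 255}, {"offset": [-0.082, 0.131, -0.015], "yaw": -1, "jaw": 255}])

```text
clock: 18.82
position: [0.462, -0.1705, 0.0904]
ee_rot: [-0.407, 0.581, -0.578, 0.404]
ft_force: [0.1, -0.5, 0.3]
grip_width: -0.0
```

>>> move_arm(increments=[{"offset": [0, 0.003, 0], "yaw": 0, "jaw": 255}, {"offset": [0, 0.006, 0], "yaw": 0, "jaw": 255}, {"offset": [0, 0.009, 0], "yaw": 0, "jaw": 255}, {"offset": [0, 0.012, 0], "yaw": 0, "jaw": 255}, {"offset": [0, 0.012, 0], "yaw": 0, "jaw": 255}])

```text
clock: 19.23
position: [0.4618, -0.1704, 0.0782]
ee_rot: [-0.407, 0.581, -0.578, 0.404]
ft_force: [-0.2, -0.9, -0.9]
grip_width: -0.002
```

>>> move_arm(increments=[{"offset": [0, 0.003, 0], "yaw": 0, "jaw": 255}, {"offset": [0, 0.005, 0], "yaw": 0, "jaw": 255}, {"offset": [0, 0.007, 0], "yaw": 0, "jaw": 255}, {"offset": [0, 0.007, 0], "yaw": 0, "jaw": 255}])

```text
clock: 19.57
position: [0.4615, -0.1704, 0.0708]
ee_rot: [-0.407, 0.581, -0.578, 0.404]
ft_force: [-0.3, 0.7, 0.8]
grip_width: 0.002
```

>>> move_arm(increments=[{"offset": [0, 0.002, 0], "yaw": 0, "jaw": 255}, {"offset": [0, 0.004, 0], "yaw": 0, "jaw": 255}, {"offset": [0, 0.006, 0], "yaw": 0, "jaw": 255}, {"offset": [0, 0.006, 0], "yaw": 0, "jaw": 255}])

```text
clock: 19.9
position: [0.4612, -0.1703, 0.0643]
ee_rot: [-0.407, 0.581, -0.578, 0.404]
ft_force: [-0.3, 0.7, 0.5]
grip_width: 0.001
```

>>> move_arm(increments=[{"offset": [0, 0.002, 0], "yaw": 0, "jaw": 255}, {"offset": [0, 0.004, 0], "yaw": 0, "jaw": 255}, {"offset": [0, 0.004, 0], "yaw": 0, "jaw": 255}])

```text
clock: 20.15
position: [0.461, -0.1702, 0.06]
ee_rot: [-0.407, 0.581, -0.578, 0.403]
ft_force: [0.1, 0.5, -0.6]
grip_width: -0.001
```

```bash
python3 -c "
from h import *
st();s=manip.camera('side')
a=cv2.resize(s['pixels'][165:245,210:320],(770,560),interpolation=cv2.INTER_CUBIC)
cv2.imwrite('pics/l.png',cv2.cvtColor(a,cv2.COLOR_RGB2BGR))"
```

```text
t 20.15 p [ 0.461  -0.1702  0.06  ] zbear -20.0 F [ 0.0671  0.4866 -0.6015] g -0.001 q [-0.5528  0.3006  0.9251  2.0212 -0.2898  0.9633  0.1709]
```

View pics/l.png

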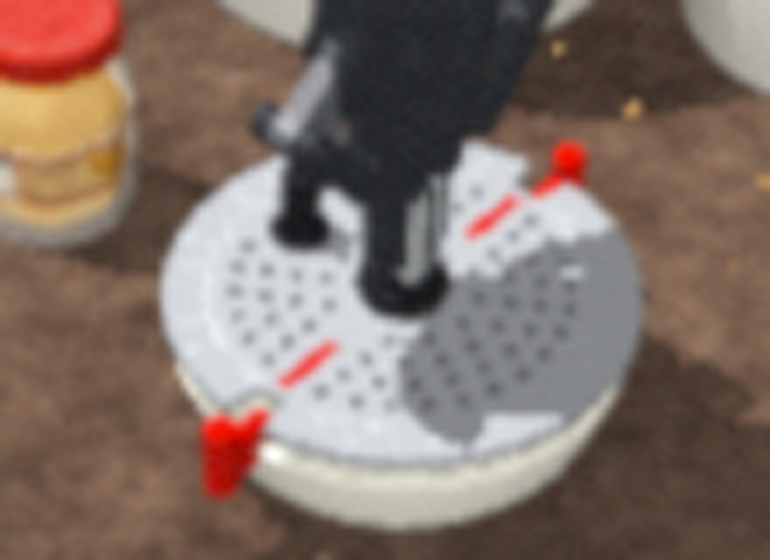

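>>> move_arm(increments=[{"offset": [0.0005, 0.002, 0], "yaw": 0, "jaw": 255}, {"offset": [0.0005, 0.004, 0], "yaw": 0, "jaw": 255}, {"offset": [0.0005, 0.004, 0], "yaw": 0, "jaw": 255}])

```text
clock: 20.45
position: [0.4607, -0.1707, 0.0558]
ee_rot: [-0.407, 0.581, -0.578, 0.403]
ft_force: [-0.4, 0.0, 0.0]
grip_width: 0.002
```

```bash
cat > dz.py <<'E'
from h import *
st()
c=manip.camera('side');K=c['intrinsics']
v,u=np.mgrid[150:260,200:330];D=c['depth'][v,u];W=(np.stack([u,v,np.ones_like(u)],-1)@np.linalg.inv(K).T*D[...,None]-c['t'])@c['R']
r=np.hypot(W[...,0]-.461,W[...,1]+.1715)
for a,b in((25,35),(50,60),(60,70)):
    k=(r>a/1e3)&(r<b/1e3)&(W[...,2]>.035)&(W[...,2]<.062);print(a,b,k.sum(),np.median(W[k][:,2]))
E
python3 dz.py
```

```text
t 20.45 p [ 0.4607 -0.1707  0.0558] zbear -20.0 F [-0.4033  0.0203  0.0066] g 0.002 q [-0.5463  0.3087  0.9204  2.0243 -0.2981  0.9555  0.1782]
25 35 206 0.05318764059769326
50 60 360 0.053346673157764965
60 70 431 0.05312007566251795
```

>>> move_arm(increments=[{"offset": [0.0005, 0.002, 0.0005], "yaw": 0, "jaw": 255}, {"offset": [0.0005, 0.004, 0.0005], "yaw": 0, "jaw": 255}, {"offset": [0.0005, 0.004, 0.0005], "yaw": 0, "jaw": 255}])

```text
clock: 20.75
position: [0.461, -0.1713, 0.0517]
ee_rot: [-0.407, 0.581, -0.578, 0.403]
ft_force: [-0.9, 1.1, 0.2]
grip_width: 0.004
```

```bash
python3 dz.py
```

```text
t 20.75 p [ 0.461  -0.1713  0.0517] zbear -20.0 F [-0.8687  1.0651  0.2319] g 0.004 q [-0.5388  0.3181  0.9148  2.0258 -0.3075  0.9481  0.1864]
25 35 201 0.04983973725086172
50 60 357 0.04960177619927594
60 70 418 0.04933581256588085
```

>>> move_arm(increments=[{"offset": [0, 0.002, 0], "yaw": 0, "jaw": 255}, {"offset": [0, 0.004, 0], "yaw": 0, "jaw": 255}, {"offset": [0, 0.005, 0], "yaw": 0, "jaw": 255}, {"offset": [0, 0.005, 0], "yaw": 0, "jaw": 255}])

```text
clock: 21.13
position: [0.4611, -0.1716, 0.0472]
ee_rot: [-0.407, 0.581, -0.578, 0.403]
ft_force: [-2.7, 1.9, 10.2]
grip_width: -0.005
```

```bash
python3 dz.py
```

```text
t 21.13 p [ 0.4611 -0.1716  0.0472] zbear -20.0 F [-2.6938  1.9077 10.2254] g -0.005 q [-0.5318  0.3274  0.909   2.0284 -0.3173  0.9395  0.1941]
25 35 199 0.04516177149742413
50 60 342 0.04542567649989675
60 70 441 0.045167179320651896
```

Down about 8 mm, with the force rising. I'll press a touch more, then withdraw straight up.

>>> move_arm(increments=[{"offset": [0, 0.001, 0], "yaw": 0, "jaw": 255}, {"offset": [0, 0.0015, 0], "yaw": 0, "jaw": 255}, {"offset": [0, 0.0015, 0], "yaw": 0, "jaw": 255}])

```text
clock: 21.43
position: [0.4613, -0.1717, 0.0469]
ee_rot: [-0.407, 0.582, -0.577, 0.404]
ft_force: [-9.8, 5.0, 28.6]
grip_width: -0.001
```

>>> move_arm(increments=[{"offset": [0, -0.01, 0], "yaw": 0, "jaw": 255}, {"offset": [0, -0.04, 0], "yaw": 0, "jaw": 255}, {"offset": [0, -0.08, 0], "yaw": 0, "jaw": 255}, {"offset": [0.03, -0.12, 0], "yaw": 0, "jaw": 255}, {"offset": [0.08, -0.16, 0], "yaw": 0, "jaw": 255}, {"offset": [0.08, -0.17, 0], "yaw": 0, "jaw": 255}, {"offset": [0.08, -0.17, 0], "yaw": 0, "jaw": 255}, {"offset": [0.08, -0.17, 0], "yaw": 0, "jaw": 255}])

```text
clock: 22.1
position: [0.4353, -0.2486, 0.2181]
ee_rot: [-0.405, 0.581, -0.579, 0.404]
ft_force: [0.2, 1.2, -0.0]
grip_width: -0.002
```

```bash
python3 dz.py; python3 look.py; python3 -c "
from h import *
c=manip.camera('top')
for q in('lemon','honey_jar','vanilla_bottle'): print(q,[(round(d['confidence'],2),toworld(c,d['centre'],0)) for d in manip.spot_point(c,q)[:1]])"
```

```text
t 22.1 p [ 0.4353 -0.2486  0.2181] zbear -20.2 F [ 0.2146  1.2064 -0.0465] g -0.002 q [-0.584   0.0639  1.0699  1.8286 -0.0583  1.2874  0.1486]
25 35 217 0.04500605674268552
50 60 402 0.045316118996751836
60 70 493 0.045325334715593565
t 22.15 p [ 0.4352 -0.2471  0.2168] zbear -20.1 F [ 0.2745  0.3461 -0.1398] g 0.001 q [-0.5849  0.0653  1.0682  1.8305 -0.0589  1.287   0.1485]
[316  89  27  11 210] [ 0.5396 -0.1966] 340.8
[162  93  28  10 199] [ 0.3842 -0.1431] 161.3
[286  92  23   4  75] [ 0.5054 -0.1848] 340.6
[196  94  23   5  85] [ 0.4173 -0.1555] 162.7
[(0.56, array([[ 0.4642, -0.1694,  0.062 ]]))]
lemon [(0.54, array([ 0.3744, -0.3174,  0.    ]))]
honey_jar [(0.62, array([ 0.5199, -0.0157,  0.    ]))]
vanilla_bottle [(0.72, array([ 0.5214, -0.0209,  0.    ]))]
```

View pics/k.png

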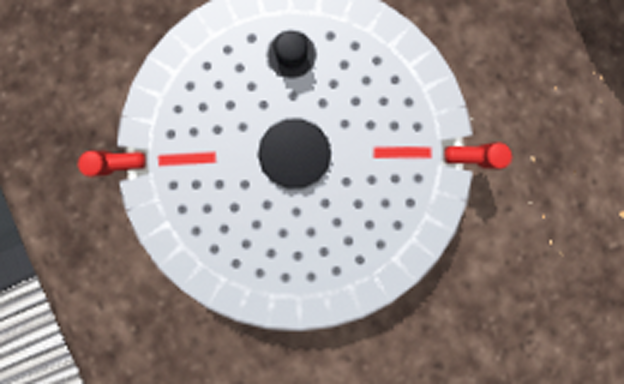

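```bash
python3 -c "
from h import *
print(manip.hand_in())"
```

```text
the job is handed in; nothing more can be done
None
```

I turned the disc clockwise with the fingertips on its stub until the notches were over the red pins. Then I pressed the hub down with the closed fingertips, backed off and handed the job in at about 22 s.

**Last checks:**
- **Seating:** the depth camera put the disc face at 53 mm before pressing and 45 mm after release, so it is about 8 mm down. The press peaked at about 29 N upward on the wrist.
- **Alignment:** before pressing, the notch line was about 0.6° (roughly 0.8 mm) off the pin line, and the last wrist picture still shows both keys in their notches.
- **Bystanders:** the lemon and the honey jar read within 5 mm of their starting positions. The top camera's last reading for the dropper bottle was wrong, landing on the honey jar, probably because the hand hid the bottle. Its final position is therefore not confirmed, but I never felt a contact and kept the hand above it.

**What went wrong on the way:** the fingertips were higher than `tcp_to_tips` suggested. The first sweep passed over the stub without touching it, and I had to go about 20 mm lower. After that one push overshot by about 2° and one correction missed the stub, before the last correction brought it into line.

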